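# Unstack the brass lamp parts into their lacquering trays

## Robot

A 6-joint arm with a two-finger parallel gripper is mounted at the origin on the work surface. World frame = base frame: x ahead of the robot, y to its left, z up, the work surface at z = 0. Lengths are in mm, angles in degrees, forces in N, time in s.
With the tool pointing down it reaches from about 350 to 775 mm from the base axis. Payload 5.5 kg.
Tool frame: the origin (TCP) lies on the centre line of the jaws, within the pads' length; the fingertips stand 19 mm ahead of it and the grasp point (between the pads) is the TCP; z points along the fingers, y is the line along which they close (so a half turn about z gives the same grasp; the last joint's range is limited). The gripper opens to 85 mm and grips with 20 to 120 N. Pads are 22 mm wide; open, the fingers measure 114 mm over their backs; the gripper's body (76 mm by 85 mm) begins 54 mm behind the grasp point. The pads swing forward as they close: fully open they stand 13 mm farther back than shut.
Start: joints at [66.486, 17.945, 2.641, 74.691, 0, 82.002], TCP at [153.837, 554.079, 250.323] pointing down, gripper open.
Joint ranges: [-158.12, 158.12], [-49.38, 96.58], [-58.88, 72.47], [-126.05, 133.96], [-84.25, 85.87], [-180, 180]. Speed limits (degrees/s): [147.25, 147.25, 180, 180, 180, 180].

## Interface

Orientations are given as [roll, pitch, yaw] about the fixed x, y, z axes, in that order (R = Rz(yaw) Ry(pitch) Rx(roll)).
In Python, from station import get_obs, capture, camera_model, close_job gives the robot as it stands.
- The arm moves only by the tool step_arm, never from a script. Its argument "targets" is text: rows parted by semicolons, each of 6 numbers parted by spaces: the shift along the world's x, y, z each as a share of 0.4 m, from -1 to 1, then the turn, a rotation vector about the world's x, y, z each as a share of pi/2 rad, from -1 to 1. A call has 1 to 5 rows; each row is the pose to reach, as a shift and turn from the pose commanded when the call began; what a row does not reach only later rows make up. A row lasts 1/10 s, in which the tool goes at most 50 mm and 8.59 degrees, less where a joint would pass 70% of its speed; a pose out of reach is approached as far as the arm can. A call with a number of a shift or a turn outside -1 to 1 is refused whole. A call with a gripper value outside its range is refused whole. "jaw" is the opening, from -1 (shut) to 1 (fully open), set as the call begins (left out, the last holds). The fingers move at their own pace and stop on an object; "grip_force" is the grip in N (left out, the last holds). Time passes only in rows, so rows that repeat a pose let the fingers close. It gives the time, the measured TCP pose, the force, the opening and the grip force at its end, in the units of the state.
- get_obs(): the state, without advancing time (a new reading comes with each control period).
- capture(name): name is "scene" or "top" or "wrist"; returns the picture (420x560x3 uint8, red, green, blue); there is no depth.
- camera_model(name): a dict with "mtx" (3x3 intrinsics, pixels), "R" (3x3) and "t" (3): a world point X has camera coordinates R X + t. Camera axes: x right, y down, z forward; pixel columns grow to the right and rows downward; lengths in mm; the calibration is good to about 2 mm. A picture is of the moment at which its call begins: read the wrist's pose just before it. camera_model takes no time and is no camera call; for the wrist camera it gives the pose at the moment of the call.
- close_job(): hands the job in; it is judged then, once.
The state is a dict: "clock": time; "q": joint angles; "joint_vel": joint speeds; "joint_efforts": joint torques, N m; "ee_pos": TCP position; "ee_rot": TCP orientation; "contact_force": force on the tool from outside, world axes, zero at the start; "ft_torque": the same for the moment, N m; "opening": opening from 0.0 (shut) to 1.0 (fully open); "finger_force": force on a finger pad.
Only numpy, scipy, OpenCV 4.12 (cv2) and the standard library are available. Lean on these libraries where they do the work, as an engineer would, in place of code of your own. Each camera call takes 0.05 s, during which the arm holds its last target. There are 200 camera calls.

## Task

The four brass parts of a table lamp stand piled up on the dark steel plate. Take the pile apart and set each part upright in the wooden tray cut to its shape and size (small knob in the small round tray, hexagonal collar in the hexagonal one, round-flanged part in the large round one, square-flanged part in the square one), lying flat on the felt inside the rim. Do not let any part tip over on the way.

Things in the scene. Friction and masses are not known exactly. Their poses are not given: they have to be found in the camera images.
- finial: Top part of the stack: smallest brass part, a little round knob 44 mm tall; round foot 36 mm across and 12 mm high, waist 22 mm across up to 24 mm, then a round head 32 mm across from 24 to 42 mm height with a small dome (the place to grip). Origin: centre of its underside; z up. 0.2 kg or so. Belongs in tray_small.
- hexnut: Second part from the top: brass hexagonal collar, 52 mm across flats, 60 mm across corners, 36 mm tall. Origin: centre of its underside; z up. Its x axis runs through the middle of two opposing flats (the other flats at 60 degree steps). About 0.35 kg. Belongs in tray_hex.
- dish: Third part from the top: brass round flange 76 mm across and 10 mm thick, with a round neck 34 mm across rising from it to 42 mm total height (grip the neck). Origin: centre of its underside; z up. About 0.35 kg. Belongs in tray_round.
- plinth: Bottom part of the stack: square brass flange 90 x 90 x 12 mm, with a round neck 40 mm across rising from its middle to 44 mm total height (grip the neck). Origin: centre of its underside; z up. x and y parallel to the sides of the square. About 0.6 kg. Belongs in tray_square.
- tray_small: Smallest lacquering tray, pale wood, round: recess 54 mm across, rim 7 mm wide (68 mm outside). Fixed on the bench. Origin: centre of its underside; z up. Rim 14 mm above the bench, grey felt floor 6 mm above the bench (recess 8 mm deep). 
- tray_hex: Hexagonal lacquering tray, pale wood: recess 70 mm across flats, rim 7 mm wide (84 mm outside across flats). x runs through the middle of two opposing flats. Fixed on the bench. Origin: centre of its underside; z up. Rim 14 mm above the bench, grey felt floor 6 mm above the bench (recess 8 mm deep). 
- tray_round: Larger round lacquering tray, pale wood: recess 94 mm across, rim 7 mm wide (108 mm outside). Fixed on the bench. Origin: centre of its underside; z up. Rim 14 mm above the bench, grey felt floor 6 mm above the bench (recess 8 mm deep). 
- tray_square: Square lacquering tray, pale wood, 120 x 120 mm outside, recess 108 x 108 mm; x and y parallel to its sides. Fixed on the bench. Origin: centre of its underside; z up. Rim 14 mm above the bench, grey felt floor 6 mm above the bench (recess 8 mm deep). 
- stack_board: Dark steel plate, no rim, 120 x 120 x 12 mm, fixed; origin: centre of its underside. On it stands the loose stack, 178 mm high from the bench: from below plinth, dish, hexnut, finial, each flat on the one below, a few mm off centre. Plate and trays swap places between starts. Clutter up to 40 mm high stands between them; a jar 75 mm high near x 0.66, y -0.40.
Mind the look-alikes: they are no part of the job. Leave any blue look-alike of the tray_square alone.

How it is judged:
By the outcome, as a careful person would: the job done as asked, in the order asked, and still so for the second after the job is handed in, with the robot touching nothing.
It also fails if it takes over 128 s, if anything falls off the work surface, if the arm or the gripper's body presses on something with over 40 N, if the wrist force passes 120 N, or if a joint passes its speed limit or range.

## Working session

There is one attempt and no reset: what is moved stays moved. The work goes in short steps, Python scripts to look and compute and a tool call to move; the robot and the scene stay as the last step left them, time stands still between calls to the robot, and variables do not carry over. Pictures are saved under pics/ and viewed, at most 14 in all, crops included, and the job is handed in when it is done.

Besides the shell and the picture viewer there is one more tool, called after "Call:" as name(argument=value, ...) on one line, values as JSON. step_arm: Moves the arm, as the interface text tells. Shift numbers are shares of 0.4 m and turn numbers shares of pi/2 rad, none past 1 either way. Its arguments: {"type":"object","properties":{"targets":{"type":"string"},"jaw":{"type":"number"},"grip_force":{"type":"number"}},"required":["targets"]}

```bash
ls; mkdir -p pics; python3 - <<'E'
from station import *
import cv2,numpy as np
np.set_printoptions(precision=3,suppress=True)
print(get_obs())
for n in("scene","top"):
    im=capture(n); cv2.imwrite(f"pics/{n}0.png",im[...,::-1]); m=camera_model(n); print(n,m)
E
```

```text
pics
{'clock': 0.0, 'q': array([66.486, 17.992,  2.577, 74.691, -0.001, 82.001]), 'joint_vel': array([ 0.055,  0.014, -0.016,  0.081,  0.025, -0.023]), 'joint_efforts': array([ -0.   , -48.062,  29.854,   0.019,  -0.   ,   0.   ]), 'ee_pos': array([153.638, 553.601, 249.403]), 'ee_rot': array([-179.896,   -0.013,  164.485]), 'contact_force': array([-0.077,  0.093,  0.349]), 'ft_torque': array([ 0.002, -0.002, -0.011]), 'finger_force': 0.0, 'opening': 0.9984727073819422}
scene {'mtx': array([[488.192,   0.   , 274.8  ],
       [  0.   , 488.192, 209.521],
       [  0.   ,   0.   ,   1.   ]]), 'R': array([[-0.515,  0.857,  0.007],
       [ 0.732,  0.444, -0.516],
       [-0.446, -0.26 , -0.857]]), 't': array([ 235.637, -285.279, 1412.505])}
top {'mtx': array([[497.056,   0.   , 269.759],
       [  0.   , 497.056, 211.728],
       [  0.   ,   0.   ,   1.   ]]), 'R': array([[ 0.003, -1.   , -0.001],
       [-0.988, -0.002, -0.157],
       [ 0.157,  0.002, -0.988]]), 't': array([ -17.089,  445.592, 1091.231])}
```

View pics/scene0.png

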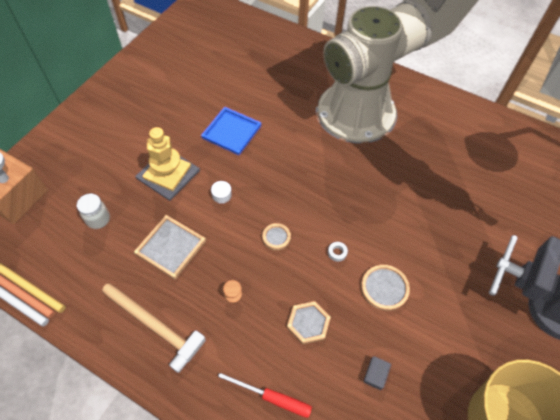

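View pics/top0.png

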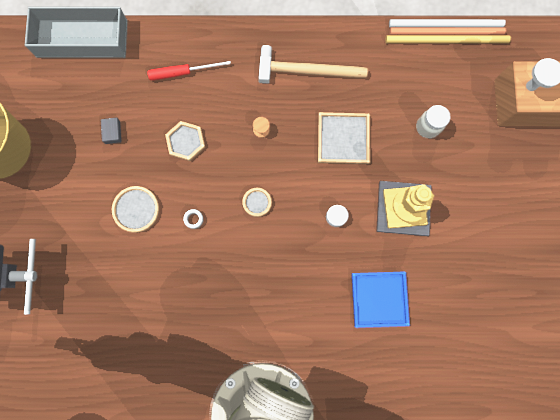

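Scene: the stack is at about (163,160) in scene and (406,208) in top. Trays, given as scene / top pixels:
- Square pale wood: (170,246) / (344,138)
- Large round: (386,287) / (136,209)
- Small round: (277,236) / (257,202)
- Hex: (309,322) / (185,141)

Possible mix-ups:
- Square tray: the blue tray at (231,131) / (381,300). I reject it because of its colour.
- Small round tray: the white ring at (338,251) / (193,219) and the white cap at (221,192) / (338,216). Neither is a wooden tray.
- Knob: the orange cork at (233,291) / (261,127). It isn't brass and isn't on the stack.

```bash
cat > h.py <<'E'
import numpy as np,cv2
from station import *
np.set_printoptions(precision=2,suppress=True)
def ray(m,uv):
    d=m["R"].T@np.linalg.inv(m["mtx"])@np.array([uv[0],uv[1],1.]); return -m["R"].T@m["t"],d/np.linalg.norm(d)
def onz(m,uv,z):
    o,d=ray(m,uv); return o+d*(z-o[2])/d[2]
def tri(rs):
    A=sum(np.eye(3)-np.outer(d,d) for o,d in rs); b=sum((np.eye(3)-np.outer(d,d))@o for o,d in rs); return np.linalg.solve(A,b)
def proj(m,X):
    X=np.atleast_2d(X); c=X@m["R"].T+m["t"]; p=c@m["mtx"].T; return p[:,:2]/p[:,2:]
E
cat > t.py <<'E'
from h import *
S=dict(square=((170,246),(344,138)),round=((386,287),(136,209)),small=((277,236),(257,202)),hex=((309,322),(185,141)))
ms=[camera_model("scene"),camera_model("top")]
ims=[cv2.imread("pics/scene0.png"),cv2.imread("pics/top0.png")]
for k,v in S.items():
    rs=[];c2=[]
    for im,m,s in zip(ims,ms,v):
        hsv=cv2.cvtColor(im,cv2.COLOR_BGR2HSV)
        felt=((hsv[...,1]<60)&(hsv[...,2]>90)).astype(np.uint8)
        felt=cv2.morphologyEx(felt,cv2.MORPH_OPEN,np.ones((3,3)))
        felt=cv2.morphologyEx(felt,cv2.MORPH_CLOSE,np.ones((3,3)))
        n,l,st,ce=cv2.connectedComponentsWithStats(felt)
        i=l[s[1],s[0]]; cn=max(cv2.findContours((l==i).astype(np.uint8),0,2)[0],key=cv2.contourArea)
        P=np.array([onz(m,p,10) for p in cn[:,0]])[:,:2].astype(np.float32)
        M=cv2.moments(P.reshape(-1,1,2)); g=np.array([M["m10"],M["m01"]])/M["m00"]
        q=proj(m,[*g,10])[0]; rs.append(ray(m,q))
        r=np.hypot(*(P-g).T); a=np.arctan2(*(P-g).T[::-1]); 
        nf=4 if k=="square" else 6
        ph=np.degrees(np.angle(np.sum((r-r.mean())*np.exp(1j*nf*a))))/nf
        c2.append((st[i,4],g,np.sqrt(M["m00"]),cv2.minAreaRect(P),"corner dir",ph))
    print(k,tri(rs)); [print("   ",*c) for c in c2]
for uvs in [((157,135),(424,193))]:
    print(tri([ray(m,u) for m,u in zip(ms,uvs)]))
E
python3 t.py; python3 - <<'E'
from h import *
a=cv2.imread("pics/scene0.png")[115:205,120:220]; b=cv2.imread("pics/top0.png")[170:250,365:455]
cv2.imwrite("pics/c1.png",np.hstack([cv2.resize(a,(400,360),interpolation=2),cv2.resize(b,(400,360),interpolation=2)]))
print(camera_model("wrist"))
E
```

```text
square [ 628.17 -191.34    6.65]
    1719 [ 629.77 -191.35] 103.11998956616542 ((629.8302612304688, -191.09420776367188), (105.39012145996094, 105.90754699707031), 88.59104919433594) corner dir 43.970008087606296
    2000 [ 626.32 -189.41] 105.5971936544348 ((626.5357666015625, -187.01519775390625), (108.79714965820312, 110.51693725585938), 88.42654418945312) corner dir -42.865538330177266
round [456.36 295.76   4.66]
    1152 [458.78 295.98] 78.69456524992337 ((459.11175537109375, 295.9461975097656), (88.19378662109375, 90.67369842529297), 31.143375396728516) corner dir -29.812574396491488
    1331 [455.58 294.04] 83.13224999880244 ((456.2812194824219, 293.5010681152344), (96.40484619140625, 94.91754913330078), 63.58897018432617) corner dir 5.8953944798012765
small [473.06  13.47   5.51]
    299 [475.4   14.03] 42.61266033746205 ((474.5091552734375, 13.491947174072266), (46.834739685058594, 48.837646484375), 31.20514678955078) corner dir 15.640344300364228
    392 [471.97  13.96] 44.38884906540947 ((471.37164306640625, 14.969870567321777), (49.57786560058594, 48.86922836303711), 0.19878460466861725) corner dir -22.085945535583676
hex [619.96 184.49   3.82]
    790 [622.01 184.98] 61.040491008161084 ((622.1635131835938, 184.8046875), (67.03683471679688, 73.70480346679688), 44.07187271118164) corner dir 13.529027831227895
    802 [618.   183.54] 66.34473844920065 ((619.6446533203125, 183.43431091308594), (72.58187866210938, 80.78398132324219), 43.94674301147461) corner dir 13.485280970764565
[ 462.71 -324.3   165.68]
{'mtx': array([[368.8 ,   0.  , 275.67],
       [  0.  , 368.8 , 210.32],
       [  0.  ,   0.  ,   1.  ]]), 'R': array([[ 0.27,  0.96, -0.  ],
       [ 0.92, -0.26,  0.3 ],
       [ 0.29, -0.08, -0.95]]), 't': array([-573.95,  -37.67,  381.18])}
```

View pics/c1.png

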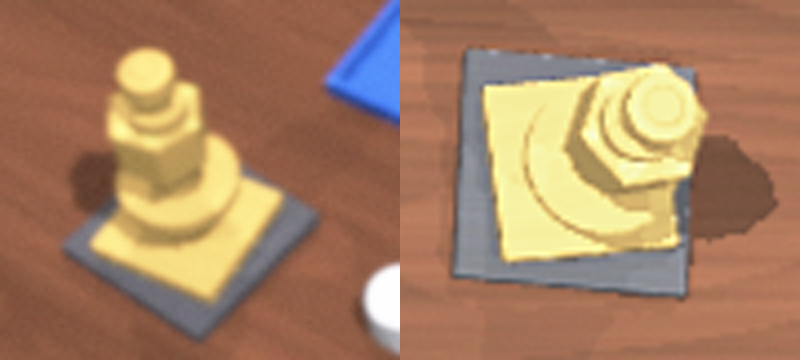

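The crop confirms the choice: a brass stack on the dark plate, with the round knob on top at about (463,-324) and the blue tray separate. I'm moving over to the stack now, keeping the yaw.

Call:
step_arm(targets="0.4 -0.475 0.03 0 0 0; 0.4 -0.475 0.03 0 0 0; 0.4 -0.475 0.03 0 0 0; 0.4 -0.475 0.03 0 0 0; 0.4 -0.475 0.03 0 0 0", jaw=1, grip_force=50)

```text
clock: 0.6
ee_pos: [314.5, 362.3, 262.1]
ee_rot: [-180.0, -0.0, 164.5]
contact_force: [0.8, -0.1, -0.7]
opening: 1.002
finger_force: 0.0
```

Call:
step_arm(targets="0.3 -0.525 0 0 0 0; 0.3 -0.525 0 0 0 0; 0.3 -0.525 0 0 0 0; 0.3 -0.525 0 0 0 0; 0.3 -0.525 0 0 0 0")

```text
clock: 1.1
ee_pos: [434.5, 151.8, 262.1]
ee_rot: [-180.0, -0.0, 164.4]
contact_force: [0.6, 1.1, 0.1]
opening: 0.997
finger_force: 0.0
```

Call:
step_arm(targets="0.05 -0.6 0 0 0 0; 0.05 -0.6 0 0 0 0; 0.05 -0.6 0 0 0 0; 0.05 -0.6 0 0 0 0; 0.05 -0.6 0 0 0 0")

```text
clock: 1.6
ee_pos: [453.5, -88.4, 262.1]
ee_rot: [-180.0, -0.0, 164.4]
contact_force: [1.0, 0.8, 0.3]
opening: 1.0
finger_force: 0.0
```

Call:
step_arm(targets="-0.03 -0.15 0 0 0 0; -0.03 -0.3 0 0 0 0; -0.03 -0.45 0 0 0 0; -0.03 -0.5 0 0 0 0; -0.03 -0.5 0 0 0 0")

```text
clock: 2.1
ee_pos: [441.5, -291.5, 261.2]
ee_rot: [-179.9, 0.0, 164.1]
contact_force: [-1.3, -0.2, -0.3]
opening: 1.001
finger_force: 0.0
```

```bash
python3 - <<'E'
from h import *
m=camera_model("wrist"); print(get_obs()["ee_pos"]); im=capture("wrist"); cv2.imwrite("pics/w1.png",im[...,::-1]); np.save("w1.npy",m,allow_pickle=True); print(m)
E
```

```text
[ 441.46 -291.51  261.21]
{'mtx': array([[368.8 ,   0.  , 275.67],
       [  0.  , 368.8 , 210.32],
       [  0.  ,   0.  ,   1.  ]]), 'R': array([[ 0.27,  0.96, -0.  ],
       [ 0.92, -0.26,  0.3 ],
       [ 0.29, -0.08, -0.95]]), 't': array([ 159.49, -522.88,  239.06])}
```

Call:
step_arm(targets="0.05 -0.1 0 0 0 0; 0.1 -0.1 0 0 0 0; 0.1 -0.1 0 0 0 0")

```text
clock: 2.45
ee_pos: [483.2, -325.3, 261.3]
ee_rot: [179.9, -0.0, 164.6]
contact_force: [0.3, 0.1, 0.2]
opening: 1.0
finger_force: 0.0
```

```bash
python3 - <<'E'
from h import *
m=camera_model("wrist"); print(get_obs()["ee_pos"]); im=capture("wrist"); cv2.imwrite("pics/w2.png",im[...,::-1]); np.save("w2.npy",m,allow_pickle=True)
a=cv2.imread("pics/w1.png"); cv2.imwrite("pics/w12.png",np.hstack([a[:,100:500],im[:,100:500,::-1]]))
E
```

```text
[ 483.17 -325.31  261.32]
```

View pics/w12.png

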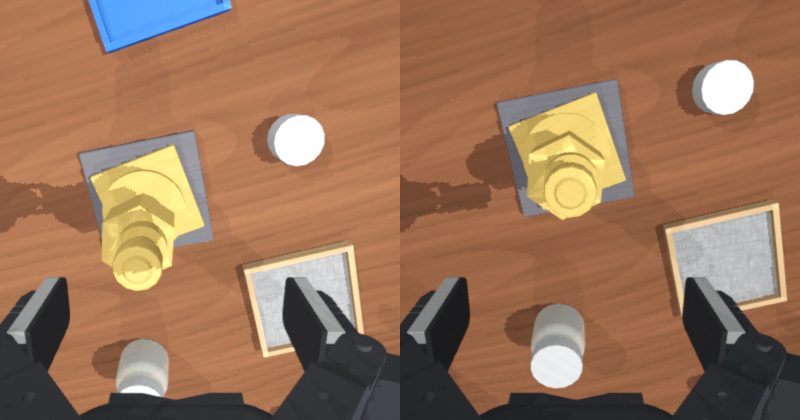

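```bash
python3 - <<'E'
from h import *
m1,m2=[np.load(f"w{i}.npy",allow_pickle=True).item() for i in(1,2)]
u1,u2=(237.5,266.5),(270.5,192)
print(tri([ray(m1,u1),ray(m2,u2)]),onz(m1,u1,177),onz(m2,u2,177),get_obs()["ee_pos"])
E
```

```text
[ 461.19 -322.71  171.26] [ 458.52 -321.44  177.  ] [ 459.9  -322.08  177.  ] [ 482.17 -324.66  261.58]
```

Finial head is at about (238,267) in w1 and (271,192) in w2, i.e. (460,-322), top z about 175. The plinth is turned about 15° relative to the image. Next I descend and grip.

Call:
step_arm(targets="-0.055 0.009 0 0 0 0; -0.055 0.009 -0.06 0 0 0; -0.055 0.009 -0.14 0 0 0; -0.055 0.009 -0.2 0 0 0; -0.055 0.009 -0.24 0 0 0")

```text
clock: 3.0
ee_pos: [458.3, -319.8, 164.7]
ee_rot: [179.9, -0.2, 164.6]
contact_force: [-0.6, 0.0, -0.4]
opening: 1.003
finger_force: 0.0
```

Call:
step_arm(targets="0 0 0 0 0 0; 0 0 0 0 0 0; 0 0 0 0 0 0; 0 0 0 0 0 0; 0 0 0 0 0 0", jaw=-0.2, grip_force=40)

```text
clock: 3.5
ee_pos: [460.2, -322.6, 167.3]
ee_rot: [-180.0, 0.1, 164.5]
contact_force: [0.2, -0.2, -0.5]
opening: 0.404
finger_force: 0.0
```

Call:
step_arm(targets="0 0 0 0 0 0; 0 0 0 0 0 0; 0 0 0 0 0 0; 0 0 0 0 0 0; 0 0 0 0 0 0", jaw=-1, grip_force=40)

```text
clock: 4.0
ee_pos: [460.3, -322.6, 167.3]
ee_rot: [-180.0, 0.1, 164.5]
contact_force: [-0.9, 1.9, 7.3]
opening: 0.358
finger_force: 39.4
```

Call:
step_arm(targets="0 0 0.02 0 0 0; 0 0 0.05 0 0 0; 0 0 0.09 0 0 0; 0 0 0.13 0 0 0; 0 0 0.16 0 0 0")

```text
clock: 4.5
ee_pos: [460.0, -322.6, 231.9]
ee_rot: [-180.0, 0.1, 164.5]
contact_force: [0.0, 0.1, -1.6]
opening: 0.359
finger_force: 39.7
```

```bash
python3 - <<'E'
from h import *
o=get_obs();print(o["ee_pos"],o["opening"],o["finger_force"],o["contact_force"]); im=capture("wrist"); cv2.imwrite("pics/w3.png",im[...,::-1]); np.save("w3.npy",camera_model("wrist"),allow_pickle=True)
E
```

```text
[ 460.   -322.59  231.92] 0.3586834396493771 39.676233530044556 [ 0.05  0.14 -1.58]
```

View pics/w3.png

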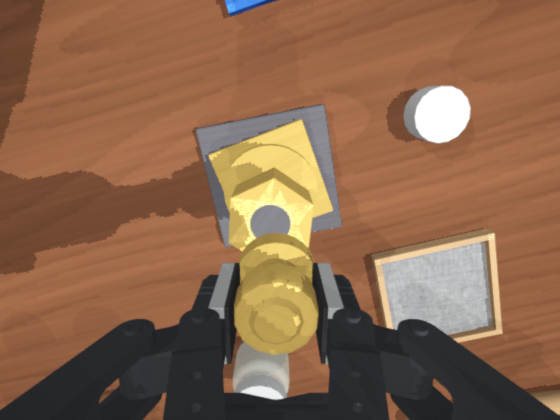

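The knob is held upright with the jaws on its head. The hexnut below has its hole at (270,222). I'm carrying the knob to the small tray.

Call:
step_arm(targets="0.01 0.05 0 0 0 0; 0.02 0.14 0 0 0 0; 0.034 0.23 0 0 0 0; 0.034 0.32 0 0 0 0; 0.034 0.4 0 0 0 0")

```text
clock: 5.05
ee_pos: [473.1, -160.7, 230.1]
ee_rot: [180.0, -0.0, 164.5]
contact_force: [0.6, 0.6, -1.1]
opening: 0.358
finger_force: 39.9
```

Call:
step_arm(targets="0 0.1 -0.02 0 0 0; 0 0.2 -0.08 0 0 0; 0 0.3 -0.14 0 0 0; 0 0.39 -0.2 0 0 0; 0 0.44 -0.25 0 0 0")

```text
clock: 5.55
ee_pos: [472.4, 16.2, 129.1]
ee_rot: [180.0, -0.1, 164.6]
contact_force: [0.7, -1.4, -1.7]
opening: 0.359
finger_force: 39.9
```

Call:
step_arm(targets="0 0 -0.03 0 0 0; 0 0 -0.08 0 0 0; 0 0 -0.12 0 0 0; 0 0 -0.15 0 0 0; 0 0 -0.15 0 0 0")

```text
clock: 6.05
ee_pos: [472.4, 13.0, 69.0]
ee_rot: [-180.0, -0.2, 164.4]
contact_force: [-0.2, 0.6, -1.6]
opening: 0.362
finger_force: 40.0
```

```bash
python3 - <<'E'
from h import *
o=get_obs();print(o["ee_pos"],o["opening"],o["finger_force"],o["contact_force"]); im=capture("wrist"); m=camera_model("wrist");cv2.imwrite("pics/w4.png",im[...,::-1]); im2=capture("scene"); cv2.imwrite("pics/s4.png",im2[...,::-1])
cv2.imwrite("pics/ws4.png",np.hstack([im[:,80:480,::-1],cv2.resize(im2[150:290,210:343,::-1],(400,420),interpolation=2)]))
th=np.radians(np.arange(0,360,45)); print(proj(m,np.c_[473.5+27*np.cos(th),13.9+27*np.sin(th),14+0*th]))
E
```

```text
[472.38  13.01  68.95] 0.36208952859274246 39.977906942367554 [-0.24  0.64 -1.57]
[[291.1  292.2 ]
 [321.47 271.24]
 [327.63 235.81]
 [303.97 206.09]
 [263.75 201.44]
 [232.68 225.08]
 [229.41 261.16]
 [253.77 288.2 ]]
```

View pics/ws4.png

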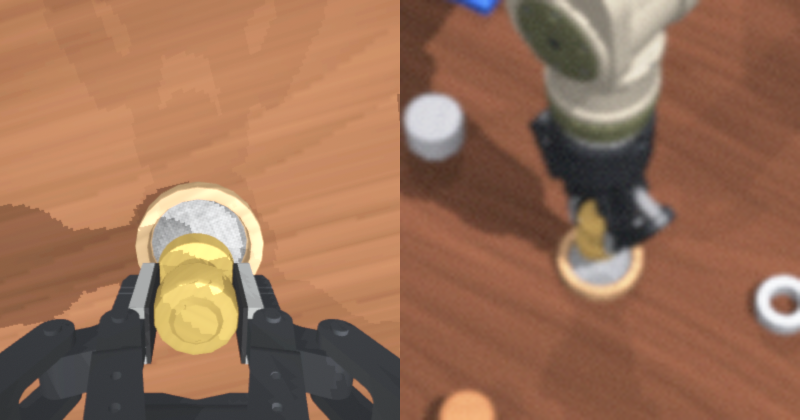

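The tray rim sits where predicted (inner edges about 230 and 328, top about 201). Lowering.

Call:
step_arm(targets="0 0 -0.025 0 0 0; 0 0 -0.05 0 0 0; 0 0 -0.065 0 0 0; 0 0 -0.07 0 0 0; 0 0 -0.073 0 0 0")

```text
clock: 6.65
ee_pos: [473.2, 13.7, 40.7]
ee_rot: [180.0, -0.0, 164.5]
contact_force: [-0.4, 0.3, -1.5]
opening: 0.361
finger_force: 40.0
```

Call:
step_arm(targets="0 0 -0.002 0 0 0; 0 0 -0.002 0 0 0; 0 0 -0.002 0 0 0")

```text
clock: 6.95
ee_pos: [473.7, 13.7, 40.5]
ee_rot: [180.0, 0.0, 164.5]
contact_force: [0.3, -0.1, -1.2]
opening: 0.363
finger_force: 40.0
```

Call:
step_arm(targets="0 0 -0.002 0 0 0; 0 0 -0.003 0 0 0; 0 0 -0.003 0 0 0")

```text
clock: 7.25
ee_pos: [473.6, 13.7, 39.4]
ee_rot: [180.0, 0.0, 164.5]
contact_force: [-0.1, 0.7, 0.7]
opening: 0.359
finger_force: 40.2
```

Call:
step_arm(targets="0 0 -0.002 0 0 0; 0 0 -0.002 0 0 0; 0 0 -0.002 0 0 0")

```text
clock: 7.55
ee_pos: [473.7, 13.7, 39.3]
ee_rot: [180.0, 0.1, 164.5]
contact_force: [-2.6, 1.0, 8.8]
opening: 0.362
finger_force: 41.0
```

Call:
step_arm(targets="0 0 0 0 0 0; 0 0 0 0 0 0; 0 0 0 0 0 0; 0 0 0.005 0 0 0; 0 0 0.02 0 0 0", jaw=0.4)

```text
clock: 8.05
ee_pos: [472.9, 13.7, 46.0]
ee_rot: [-180.0, -0.1, 164.5]
contact_force: [0.2, 0.5, 0.5]
opening: 0.701
finger_force: 0.0
```

Call:
step_arm(targets="0 0 0.08 0 0 0; 0 0 0.17 0 0 0; 0 0 0.27 0 0 0; 0 0 0.37 0 0 0; 0 0 0.44 0 0 0")

```text
clock: 8.55
ee_pos: [474.1, 13.6, 225.7]
ee_rot: [180.0, 0.2, 164.5]
contact_force: [0.2, -0.2, 0.5]
opening: 0.698
finger_force: 0.0
```

Call:
step_arm(targets="-0.06 -0.12 0 0 0 0; -0.06 -0.24 0 0 0 0; -0.06 -0.36 0 0 0 0; -0.06 -0.48 0 0 0 0; -0.06 -0.6 0 0 0 0", jaw=1)

```text
clock: 9.05
ee_pos: [449.1, -228.2, 223.1]
ee_rot: [-180.0, 0.1, 164.5]
contact_force: [1.3, 0.4, 0.2]
opening: 1.002
finger_force: 0.0
```

Call:
step_arm(targets="-0.02 -0.08 0.01 0 0 0; -0.02 -0.14 0.02 0 0 0; -0.02 -0.16 0.02 0 0 0; -0.02 -0.16 0.02 0 0 0")

```text
clock: 9.45
ee_pos: [441.3, -291.1, 230.3]
ee_rot: [180.0, 0.0, 164.4]
contact_force: [0.7, 0.5, 0.0]
opening: 1.0
finger_force: 0.0
```

```bash
python3 - <<'E'
from h import *
o=get_obs();print(o["ee_pos"]); im=capture("wrist"); m=camera_model("wrist");cv2.imwrite("pics/w5.png",im[...,::-1]); np.save("w5.npy",m,allow_pickle=True)
im2=capture("scene"); cv2.imwrite("pics/s5.png",im2[...,::-1])
cv2.imwrite("pics/ws5.png",np.hstack([cv2.resize(im[130:290,160:320,::-1],(520,520),interpolation=2),cv2.resize(im2[200:270,240:310,::-1],(280,520),interpolation=2)]))
E
```

```text
[ 441.3  -291.13  230.35]
```

View pics/ws5.png

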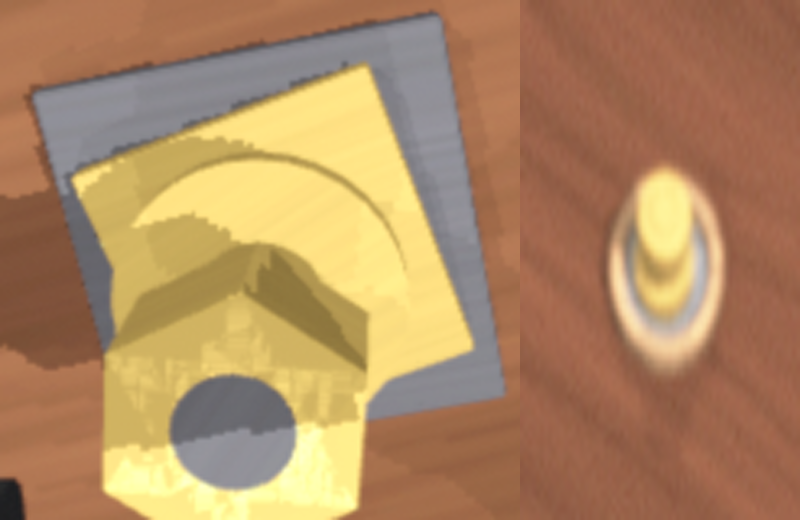

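The finial stands upright in its tray. The hexnut's top corners in the crop are (105,352), (240,290), (366,371), (104,488) and (358,506), with the hole at (233,432). Now to fit the pose.

```bash
python3 - <<'E'
from h import *
from scipy.optimize import least_squares
m=np.load("w5.npy",allow_pickle=True).item(); m3=np.load("w3.npy",allow_pickle=True).item()
C=np.array([(105,352),(240,290),(366,371),(358,506),(104,488)])/3.25+[160,130]
P=np.array([onz(m,c,134) for c in C]); print(P)
h=onz(m,np.array([233,432])/3.25+[160,130],134); print("hole",h, "w3 hole",onz(m3,(270,222),134))
print("tri hole",tri([ray(m,np.array([233,432])/3.25+[160,130]),ray(m3,(270,222))]))
def f(p):
    a=p[2]+np.radians(30+60*np.arange(6)); H=np.c_[p[0]+30*np.cos(a),p[1]+30*np.sin(a)]
    return np.min(np.linalg.norm(P[:,None,:2]-H[None],axis=2),axis=1)
best=min((least_squares(f,[h[0],h[1],np.radians(t)]) for t in range(0,60,10)),key=lambda r:r.cost)
print(best.x[:2],np.degrees(best.x[2])%60,best.cost)
# plate and plinth corners
for n,z,c in(("plate",12,[(35,93),(438,15),(505,395)]),("plinth",24,[(70,178),(368,66),(472,350)])):
    Q=np.array([onz(m,np.array(q)/3.25+[160,130],z) for q in c]); print(n,(Q[0]+Q[2])/2,[np.degrees(np.arctan2(*(Q[i+1]-Q[i])[1::-1])) for i in(0,1)],np.linalg.norm(np.diff(Q,axis=0),axis=1))
print(np.load("w5.npy",allow_pickle=True).item()["t"],get_obs()["ee_pos"],get_obs()["ee_rot"])
E
```

```text
[[ 436.9  -344.48  134.  ]
 [ 431.75 -314.88  134.  ]
 [ 454.71 -295.91  134.  ]
 [ 483.18 -305.66  134.  ]
 [ 465.16 -354.7   134.  ]]
hole [ 460.27 -325.39  134.  ] w3 hole [ 460.61 -327.31  134.  ]
tri hole [ 464.66 -328.38  122.92]
[ 459.98 -325.18] 10.016217563666116 0.09820355826644667
plate [ 459.06 -324.98   12.  ] [np.float64(85.19604530840758), np.float64(-4.61014659211396)] [117.38 118.4 ]
plinth [ 460.15 -325.49   24.  ] [np.float64(94.90619606565022), np.float64(4.439872635215881)] [90.1  89.28]
[ 160.48 -512.14  210.66] [ 441.26 -289.3   230.17] [179.95  -0.04 164.51]
```

Call:
step_arm(targets="0.0465 -0.0875 0 0 0 -0.05; 0.0465 -0.0875 -0.06 0 0 -0.05; 0.0465 -0.0875 -0.14 0 0 -0.05; 0.0465 -0.0875 -0.21 0 0 -0.05; 0.0465 -0.0875 -0.26 0 0 -0.05")

```text
clock: 10.05
ee_pos: [459.6, -322.8, 124.4]
ee_rot: [179.9, -0.1, 160.1]
contact_force: [0.1, 0.8, 0.5]
opening: 0.999
finger_force: 0.0
```

Call:
step_arm(targets="0 0 0 0 0 0; 0 0 0 0 0 0; 0 0 0 0 0 0; 0 0 0 0 0 0; 0 0 0 0 0 0", jaw=0.4)

```text
clock: 10.55
ee_pos: [460.6, -325.7, 127.5]
ee_rot: [-180.0, 0.1, 160.0]
contact_force: [0.3, -0.6, 1.1]
opening: 0.7
finger_force: 0.0
```

Call:
step_arm(targets="0 0 0 0 0 0; 0 0 0 0 0 0; 0 0 0 0 0 0; 0 0 0 0 0 0; 0 0 0 0 0 0", jaw=-1, grip_force=50)

```text
clock: 11.05
ee_pos: [460.5, -326.1, 127.5]
ee_rot: [-179.9, 0.1, 160.0]
contact_force: [-0.4, 0.2, 5.6]
opening: 0.601
finger_force: 53.1
```

Call:
step_arm(targets="0 0 0.01 0 0 0; 0 0 0.03 0 0 0; 0 0 0.06 0 0 0; 0 0 0.1 0 0 0; 0 0 0.14 0 0 0")

```text
clock: 11.55
ee_pos: [459.9, -325.1, 183.3]
ee_rot: [180.0, -0.0, 160.0]
contact_force: [-0.2, -0.5, -2.4]
opening: 0.599
finger_force: 52.6
```

```bash
python3 - <<'E'
from h import *
o=get_obs();print(o["ee_pos"],o["contact_force"]); im=capture("wrist"); m=camera_model("wrist");cv2.imwrite("pics/w6.png",im[...,::-1]); np.save("w6.npy",m,allow_pickle=True)
E
```

```text
[ 459.9  -325.12  183.28] [-0.2  -0.52 -2.41]
```

View pics/w6.png

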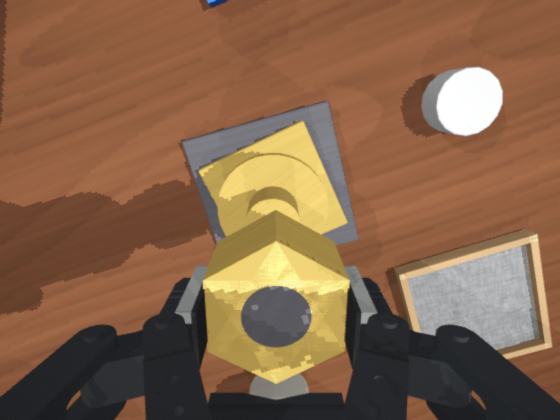

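Call:
step_arm(targets="0.015 0.05 0 0 0 -0.02; 0.04 0.14 0 0 0 -0.04; 0.07 0.23 0 0 0 -0.06; 0.1 0.33 0 0 0 -0.08; 0.13 0.42 0 0 0 -0.1")

```text
clock: 12.1
ee_pos: [512.1, -155.6, 182.5]
ee_rot: [180.0, -0.0, 150.9]
contact_force: [0.5, -0.5, -2.6]
opening: 0.598
finger_force: 53.0
```

Call:
step_arm(targets="0.03 0.09 0 0 0 -0.02; 0.06 0.18 0 0 0 -0.04; 0.09 0.27 0 0 0 -0.06; 0.115 0.36 0 0 0 -0.08; 0.14 0.45 0 0 0 -0.1")

```text
clock: 12.6
ee_pos: [568.3, 24.3, 182.5]
ee_rot: [180.0, 0.0, 141.9]
contact_force: [0.5, 0.8, -2.4]
opening: 0.593
finger_force: 53.0
```

Call:
step_arm(targets="0.03 0.09 -0.02 0 0 -0.02; 0.06 0.18 -0.06 0 0 -0.04; 0.09 0.27 -0.11 0 0 -0.06; 0.12 0.36 -0.16 0 0 -0.08; 0.13 0.404 -0.2 0 0 -0.0944")

```text
clock: 13.1
ee_pos: [620.4, 187.5, 101.0]
ee_rot: [180.0, -0.0, 133.6]
contact_force: [-0.6, -0.8, -3.8]
opening: 0.597
finger_force: 53.2
```

Call:
step_arm(targets="0 0 -0.03 0 0 0; 0 0 -0.06 0 0 0; 0 0 -0.08 0 0 0; 0 0 -0.09 0 0 0; 0 0 -0.09 0 0 0")

```text
clock: 13.6
ee_pos: [619.8, 183.3, 66.1]
ee_rot: [-180.0, -0.0, 133.4]
contact_force: [0.3, -0.2, -3.2]
opening: 0.597
finger_force: 53.2
```

```bash
python3 - <<'E'
from h import *
o=get_obs();print(o["ee_pos"],o["contact_force"],o["ee_rot"]); im=capture("wrist"); m=camera_model("wrist");im=im[...,::-1].copy()
th=np.radians(13.5+60*np.arange(6)); p=proj(m,np.c_[620+40.4*np.cos(th),184.3+40.4*np.sin(th),14+0*th])
cv2.polylines(im,[np.int32(p.round())],True,(0,0,255),1)
cv2.imwrite("pics/w7.png",im)
E
```

```text
[619.83 183.25  66.1 ] [ 0.28 -0.21 -3.16] [-179.97   -0.02  133.41]
```

View pics/w7.png

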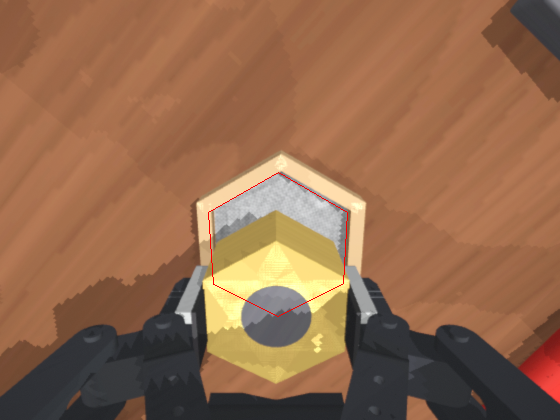

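The hexnut is aligned with the recess; the predicted outline sits on the inner rim, apex at about (280,173). Lowering.

Call:
step_arm(targets="0 0 -0.025 0 0 0; 0 0 -0.05 0 0 0; 0 0 -0.065 0 0 0; 0 0 -0.07 0 0 0; 0 0 -0.073 0 0 0")

```text
clock: 14.15
ee_pos: [619.7, 184.3, 36.5]
ee_rot: [-180.0, -0.0, 133.5]
contact_force: [0.1, -0.1, -3.7]
opening: 0.596
finger_force: 53.3
```

Call:
step_arm(targets="0 0 -0.002 0 0 0; 0 0 -0.003 0 0 0; 0 0 -0.003 0 0 0")

```text
clock: 14.45
ee_pos: [620.3, 184.4, 36.2]
ee_rot: [180.0, 0.0, 133.5]
contact_force: [-0.6, 0.5, -2.9]
opening: 0.602
finger_force: 53.3
```

Call:
step_arm(targets="0 0 -0.001 0 0 0; 0 0 -0.002 0 0 0; 0 0 -0.002 0 0 0")

```text
clock: 14.75
ee_pos: [620.2, 184.3, 35.6]
ee_rot: [180.0, 0.0, 133.5]
contact_force: [-1.2, -0.6, 0.5]
opening: 0.597
finger_force: 53.4
```

Call:
step_arm(targets="0 0 -0.002 0 0 0; 0 0 -0.002 0 0 0")

```text
clock: 14.95
ee_pos: [620.3, 184.3, 35.6]
ee_rot: [179.9, 0.0, 133.5]
contact_force: [-2.5, -0.3, 5.4]
opening: 0.598
finger_force: 54.1
```

Call:
step_arm(targets="0 0 0 0 0 0; 0 0 0 0 0 0; 0 0 0 0 0 0; 0 0 0.005 0 0 0; 0 0 0.02 0 0 0", jaw=0.7)

```text
clock: 15.45
ee_pos: [619.5, 184.2, 41.9]
ee_rot: [-179.9, -0.0, 133.5]
contact_force: [0.1, 0.0, 0.9]
opening: 0.855
finger_force: 0.0
```

Call:
step_arm(targets="0 0 0.06 0 0 0; 0 0 0.14 0 0 0; 0 0 0.24 0 0 0; 0 0 0.34 0 0 0; 0 0 0.37 0 0 0")

```text
clock: 15.95
ee_pos: [622.3, 184.7, 196.3]
ee_rot: [179.6, 0.3, 133.5]
contact_force: [0.2, 0.3, -0.4]
opening: 0.85
finger_force: 0.0
```

Call:
step_arm(targets="-0.04 -0.116 0 0 0 0.03; -0.08 -0.232 0 0 0 0.07; -0.12 -0.348 0 0 0 0.1; -0.16 -0.464 0 0 0 0.14; -0.2 -0.58 0 0 0 0.17", jaw=1)

```text
clock: 16.45
ee_pos: [539.0, -49.2, 190.2]
ee_rot: [180.0, 0.0, 148.9]
contact_force: [1.4, -0.5, 0.9]
opening: 1.003
finger_force: 0.0
```

Call:
step_arm(targets="-0.04 -0.114 0 0 0 0.03; -0.08 -0.228 0 0 0 0.07; -0.12 -0.342 0 0 0 0.1; -0.16 -0.456 0 0 0 0.14; -0.2 -0.57 0 0 0 0.174")

```text
clock: 16.95
ee_pos: [459.0, -277.3, 190.3]
ee_rot: [180.0, 0.0, 164.6]
contact_force: [0.5, -0.6, -0.2]
opening: 0.998
finger_force: 0.0
```

Call:
step_arm(targets="-0.05 -0.035 0 0 0 0; -0.05 -0.035 0 0 0 0; -0.05 -0.035 0 0 0 0; -0.05 -0.035 0 0 0 0")

```text
clock: 17.35
ee_pos: [440.5, -289.0, 190.3]
ee_rot: [180.0, 0.0, 164.5]
contact_force: [-0.1, 0.3, 0.2]
opening: 1.005
finger_force: 0.0
```

```bash
python3 - <<'E'
from h import *
o=get_obs();print(o["ee_pos"],o["ee_rot"]); im=capture("wrist"); m=camera_model("wrist");cv2.imwrite("pics/w8.png",im[...,::-1]); np.save("w8.npy",m,allow_pickle=True)
im2=capture("scene"); cv2.imwrite("pics/s8.png",im2[...,::-1])
cv2.imwrite("pics/ws8.png",np.hstack([cv2.resize(im[110:310,160:360,::-1],(520,520),interpolation=2),cv2.resize(im2[285:355,275:345,::-1],(280,520),interpolation=2)]))
E
```

```text
[ 440.45 -288.97  190.3 ] [179.98   0.   164.5 ]
```

View pics/ws8.png

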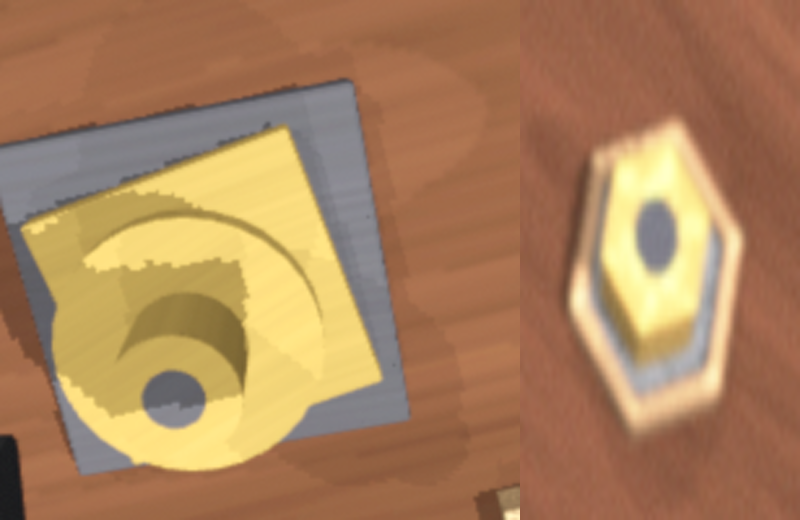

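The hexnut lies flat in the hex tray. The dish's neck hole is at crop (174,400), and three plinth corners are visible at (22,228), (288,127) and (381,380).

```bash
python3 - <<'E'
from h import *
m=np.load("w8.npy",allow_pickle=True).item(); F=lambda c,z:onz(m,np.array(c)/2.6+[160,110],z)
print("hole",F((174,400),98))
c=[F(p,66) for p in((190,215),(323,350),(195,470),(53,345))]; print(cv2.minEnclosingCircle(np.float32([p[:2] for p in c])))
Q=np.array([F(q,24) for q in [(22,228),(288,127),(381,380)]]); print((Q[0]+Q[2])/2,[np.degrees(np.arctan2(*(Q[i+1]-Q[i])[1::-1])) for i in(0,1)],np.linalg.norm(np.diff(Q,axis=0),axis=1))
E
```

```text
hole [ 457.93 -326.42   98.  ]
((457.5682067871094, -325.6454772949219), 38.46725082397461)
[ 460.46 -326.16   24.  ] [np.float64(95.3057167261448), np.float64(4.361615022878154)] [89.63 89.4 ]
```

Call:
step_arm(targets="0.044 -0.091 0 0 0 0; 0.044 -0.091 -0.06 0 0 0; 0.044 -0.091 -0.14 0 0 0; 0.044 -0.091 -0.21 0 0 0; 0.044 -0.091 -0.2525 0 0 0")

```text
clock: 17.95
ee_pos: [457.5, -324.3, 87.0]
ee_rot: [179.9, -0.1, 164.6]
contact_force: [0.1, -0.0, -0.3]
opening: 0.998
finger_force: 0.0
```

Call:
step_arm(targets="0 0 0 0 0 0; 0 0 0 0 0 0; 0 0 0 0 0 0; 0 0 0 0 0 0; 0 0 0 0 0 0", jaw=0)

```text
clock: 18.45
ee_pos: [458.2, -326.6, 90.4]
ee_rot: [-180.0, 0.1, 164.5]
contact_force: [0.4, 0.3, 1.2]
opening: 0.5
finger_force: 0.0
```

Call:
step_arm(targets="0 0 0 0 0 0; 0 0 0 0 0 0; 0 0 0 0 0 0; 0 0 0 0 0 0; 0 0 0 0 0 0", jaw=-1, grip_force=55)

```text
clock: 18.95
ee_pos: [458.1, -326.7, 90.4]
ee_rot: [-180.0, 0.1, 164.4]
contact_force: [-0.1, 0.6, 6.0]
opening: 0.385
finger_force: 54.6
```

Call:
step_arm(targets="0 0 0.01 0 0 0; 0 0 0.04 0 0 0; 0 0 0.08 0 0 0; 0 0 0.13 0 0 0; 0 0 0.18 0 0 0")

```text
clock: 19.45
ee_pos: [457.1, -325.6, 161.9]
ee_rot: [179.9, -0.1, 164.4]
contact_force: [0.4, -0.0, -3.9]
opening: 0.384
finger_force: 55.0
```

```bash
python3 - <<'E'
from h import *
o=get_obs();print(o["ee_pos"],o["contact_force"]); im=capture("wrist"); m=camera_model("wrist");cv2.imwrite("pics/w9.png",im[...,::-1]); np.save("w9.npy",m,allow_pickle=True)
E
```

```text
[ 457.12 -325.64  161.9 ] [ 0.37 -0.01 -3.9 ]
```

View pics/w9.png

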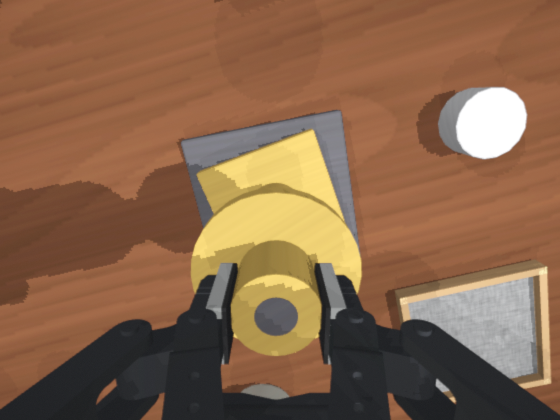

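The dish is held by its neck, level, and the plinth is undisturbed. Carrying it to the large round tray.

Call:
step_arm(targets="0 0.05 0.02 0 0 0; 0 0.14 0.04 0 0 0; 0 0.24 0.04 0 0 0; 0 0.34 0.04 0 0 0; 0 0.43 0.04 0 0 0")

```text
clock: 20.0
ee_pos: [456.4, -151.5, 176.7]
ee_rot: [179.9, -0.1, 164.5]
contact_force: [0.8, 0.6, -3.5]
opening: 0.379
finger_force: 55.4
```

Call:
step_arm(targets="0 0.09 0 0 0 0; 0 0.18 0 0 0 0; 0 0.27 0 0 0 0; 0 0.36 0 0 0 0; 0 0.45 0 0 0 0")

```text
clock: 20.5
ee_pos: [456.4, 27.9, 176.8]
ee_rot: [180.0, -0.1, 164.5]
contact_force: [0.9, 0.2, -3.7]
opening: 0.382
finger_force: 55.4
```

Call:
step_arm(targets="0 0.09 0 0 0 0; 0 0.18 0 0 0 0; 0 0.27 0 0 0 0; 0 0.36 0 0 0 0; 0 0.44 0 0 0 0")

```text
clock: 21.0
ee_pos: [456.2, 203.8, 176.8]
ee_rot: [-180.0, -0.1, 164.5]
contact_force: [0.7, -0.7, -4.4]
opening: 0.378
finger_force: 55.4
```

Call:
step_arm(targets="0 0.08 -0.02 0 0 0; 0 0.15 -0.06 0 0 0; 0 0.2 -0.11 0 0 0; 0 0.2325 -0.16 0 0 0; 0 0.2325 -0.2 0 0 0")

```text
clock: 21.5
ee_pos: [455.9, 296.5, 95.5]
ee_rot: [-180.0, -0.1, 164.6]
contact_force: [0.2, 0.5, -4.2]
opening: 0.381
finger_force: 55.5
```

Call:
step_arm(targets="0 0 -0.03 0 0 0; 0 0 -0.05 0 0 0; 0 0 -0.07 0 0 0; 0 0 -0.07 0 0 0")

```text
clock: 21.9
ee_pos: [457.1, 294.3, 68.5]
ee_rot: [-180.0, -0.1, 164.4]
contact_force: [-1.1, -0.5, -3.5]
opening: 0.382
finger_force: 55.5
```

```bash
python3 - <<'E'
from h import *
o=get_obs();print(o["ee_pos"],o["contact_force"],o["ee_rot"]); im=capture("wrist"); m=camera_model("wrist");im=im[...,::-1].copy()
th=np.radians(10*np.arange(36)); p=proj(m,np.c_[457+47*np.cos(th),295+47*np.sin(th),14+0*th])
cv2.polylines(im,[np.int32(p.round())],True,(0,0,255),1)
cv2.imwrite("pics/w10.png",im)
E
```

```text
[457.1  294.34  68.5 ] [-1.11 -0.51 -3.52] [-179.95   -0.07  164.41]
```

View pics/w10.png

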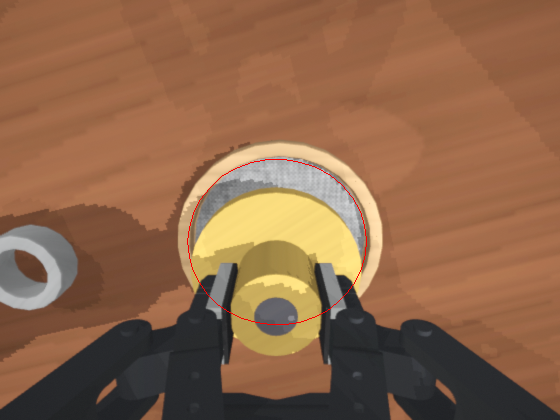

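The real recess sits about 3 px right of my outline, so I shift 1.6 mm in y and lower.

Call:
step_arm(targets="0.001 0.004 -0.025 0 0 0; 0.001 0.004 -0.045 0 0 0; 0.001 0.004 -0.06 0 0 0; 0.001 0.004 -0.065 0 0 0; 0.001 0.004 -0.068 0 0 0")

```text
clock: 22.45
ee_pos: [457.8, 296.3, 41.7]
ee_rot: [-180.0, -0.0, 164.4]
contact_force: [-0.4, 0.1, -3.5]
opening: 0.378
finger_force: 55.5
```

Call:
step_arm(targets="0 0 -0.002 0 0 0; 0 0 -0.003 0 0 0; 0 0 -0.003 0 0 0")

```text
clock: 22.75
ee_pos: [458.2, 296.5, 41.1]
ee_rot: [180.0, 0.0, 164.5]
contact_force: [-0.5, 0.2, -4.2]
opening: 0.38
finger_force: 55.5
```

Call:
step_arm(targets="0 0 -0.001 0 0 0; 0 0 -0.002 0 0 0; 0 0 -0.002 0 0 0")

```text
clock: 23.05
ee_pos: [458.2, 296.6, 40.4]
ee_rot: [180.0, 0.0, 164.4]
contact_force: [-0.4, -0.4, -1.4]
opening: 0.38
finger_force: 55.9
```

Call:
step_arm(targets="0 0 -0.002 0 0 0; 0 0 -0.002 0 0 0")

```text
clock: 23.25
ee_pos: [458.2, 296.6, 40.4]
ee_rot: [180.0, 0.0, 164.5]
contact_force: [-2.8, -0.7, 5.2]
opening: 0.381
finger_force: 56.5
```

Call:
step_arm(targets="0 0 0 0 0 0; 0 0 0 0 0 0; 0 0 0 0 0 0; 0 0 0.005 0 0 0; 0 0 0.02 0 0 0", jaw=0.4)

```text
clock: 23.75
ee_pos: [457.7, 296.3, 47.1]
ee_rot: [-180.0, -0.0, 164.4]
contact_force: [1.4, 0.5, -0.0]
opening: 0.699
finger_force: 0.0
```

Call:
step_arm(targets="0 0 0.06 0 0 0; 0 0 0.14 0 0 0; 0 0 0.22 0 0 0; 0 -0.05 0.27 0 0 0; 0 -0.15 0.27 0 0 0")

```text
clock: 24.25
ee_pos: [460.6, 238.3, 159.4]
ee_rot: [179.7, 0.4, 164.7]
contact_force: [1.5, -1.0, -0.4]
opening: 0.699
finger_force: 0.0
```

Call:
step_arm(targets="0 -0.12 0 0 0 0; 0 -0.24 0 0 0 0; 0 -0.36 0 0 0 0; 0 -0.48 0 0 0 0; 0 -0.6 0 0 0 0", jaw=1)

```text
clock: 24.75
ee_pos: [457.9, -5.3, 156.1]
ee_rot: [180.0, 0.1, 164.5]
contact_force: [1.0, 0.5, -0.7]
opening: 1.002
finger_force: 0.0
```

Call:
step_arm(targets="0 -0.12 0 0 0 0; 0 -0.24 0 0 0 0; 0 -0.36 0 0 0 0; -0.02 -0.48 0 0 0 0; -0.045 -0.6 0 0 0 0")

```text
clock: 25.25
ee_pos: [439.9, -245.7, 156.0]
ee_rot: [-180.0, 0.1, 164.5]
contact_force: [1.1, -0.1, -0.3]
opening: 1.002
finger_force: 0.0
```

Call:
step_arm(targets="0 -0.1 0 0 0 0; 0 -0.104 0 0 0 0; 0 -0.104 0 0 0 0; 0 -0.104 0 0 0 0")

```text
clock: 25.65
ee_pos: [439.8, -284.1, 155.3]
ee_rot: [180.0, -0.0, 164.5]
contact_force: [0.4, 0.3, 0.9]
opening: 0.998
finger_force: 0.0
```

```bash
python3 - <<'E'
from h import *
o=get_obs();print(o["ee_pos"],o["ee_rot"]); im=capture("wrist"); m=camera_model("wrist");cv2.imwrite("pics/w11.png",im[...,::-1]); np.save("w11.npy",m,allow_pickle=True)
im2=capture("scene"); cv2.imwrite("pics/s11.png",im2[...,::-1])
cv2.imwrite("pics/ws11.png",np.hstack([cv2.resize(im[110:350,160:400,::-1],(520,520),interpolation=2),cv2.resize(im2[250:320,350:420,::-1],(280,520),interpolation=2)]))
E
```

```text
[ 439.79 -284.15  155.34] [179.96  -0.04 164.48]
```

View pics/ws11.png

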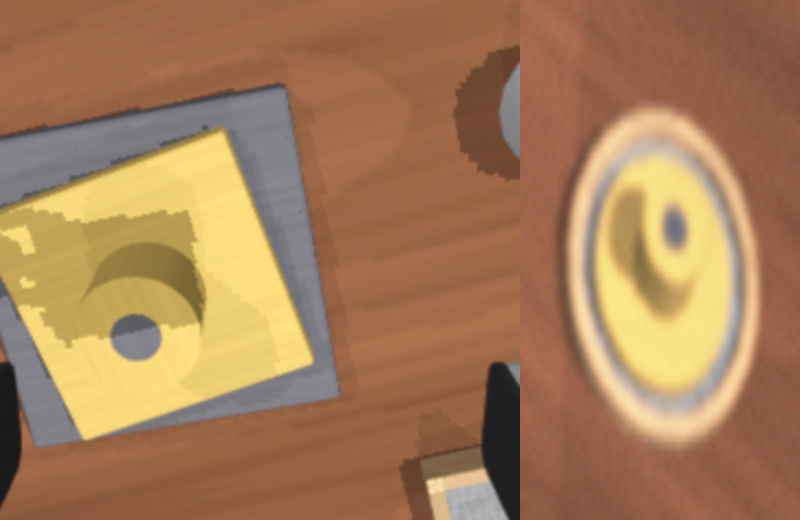

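The dish lies flat in the round tray. The plinth's neck hole is at crop (136,337), with corners at (225,128), (313,362) and (85,440).

```bash
python3 - <<'E'
from h import *
m=np.load("w11.npy",allow_pickle=True).item(); F=lambda c,z:onz(m,np.array(c)/(520/240)+[160,110],z)
print("hole",F((136,337),56))
Q=np.array([F(q,24) for q in [(225,128),(313,362),(85,440)]]); print((Q[0]+Q[2])/2,[np.degrees(np.arctan2(*(Q[i+1]-Q[i])[1::-1])) for i in(0,1)],np.linalg.norm(np.diff(Q,axis=0),axis=1))
# square tray orientation/centre from early wrist views: felt contour
for n in("w1","w2","w3","w6"):
    mm=np.load(n+".npy",allow_pickle=True).item(); im=cv2.imread(f"pics/{n}.png"); hsv=cv2.cvtColor(im,cv2.COLOR_BGR2HSV)
    p=proj(mm,[640,-185,6])[0].astype(int); g=((hsv[...,1]<45)&(hsv[...,2]>110)).astype(np.uint8)
    k=cv2.connectedComponents(g)[1]; 
    if not g[p[1],p[0]]: print(n,p,"miss"); continue
    c=max(cv2.findContours((k==k[p[1],p[0]]).astype(np.uint8),0,2)[0],key=cv2.contourArea)
    P=np.float32([onz(mm,q,8)[:2] for q in c[:,0]]); print(n,cv2.minAreaRect(P))
E
```

```text
hole [ 460.59 -326.32   56.  ]
[ 459.98 -325.41   24.  ] [np.float64(4.332989493476387), np.float64(-84.5732263186459)] [89.67 89.  ]
w1 [409 307] miss
w2 ((656.64892578125, -191.08184814453125), (105.64354705810547, 159.33837890625), 88.56709289550781)
w3 ((631.7086791992188, -190.78878784179688), (106.02518463134766, 103.84062194824219), 88.66277313232422)
w6 ((633.7884521484375, -190.88369750976562), (106.29179382324219, 103.77230834960938), 88.71340942382812)
```

Call:
step_arm(targets="0.051 -0.102 0 0 0 0; 0.051 -0.102 -0.08 0 0 0; 0.051 -0.102 -0.17 0 0 0; 0.051 -0.102 -0.24 0 0 0; 0.051 -0.102 -0.275 0 0 0")

```text
clock: 26.25
ee_pos: [459.4, -323.2, 42.7]
ee_rot: [179.9, -0.2, 164.6]
contact_force: [-0.3, -0.4, 1.0]
opening: 1.001
finger_force: 0.0
```

Call:
step_arm(targets="0 0 0 0 0 0; 0 0 0 0 0 0; 0 0 0 0 0 0; 0 0 0 0 0 0; 0 0 0 0 0 0", jaw=0.1)

```text
clock: 26.75
ee_pos: [461.0, -326.4, 46.4]
ee_rot: [-180.0, 0.1, 164.5]
contact_force: [-0.3, 0.1, -0.0]
opening: 0.55
finger_force: 0.0
```

Call:
step_arm(targets="0 0 0 0 0 0; 0 0 0 0 0 0; 0 0 0 0 0 0; 0 0 0 0 0 0; 0 0 0 0 0 0", jaw=-1, grip_force=70)

```text
clock: 27.25
ee_pos: [460.8, -326.6, 46.5]
ee_rot: [-179.9, 0.1, 164.4]
contact_force: [-1.4, 0.8, 5.3]
opening: 0.448
finger_force: 70.1
```

Call:
step_arm(targets="0 0 0.01 0 0 0; 0 0 0.04 0 0 0; 0 0 0.08 0 0 0; 0 0 0.13 0 0 0; 0 0 0.18 0 0 0")

```text
clock: 27.75
ee_pos: [459.7, -325.2, 117.6]
ee_rot: [179.9, -0.1, 164.4]
contact_force: [-0.4, -0.7, -6.6]
opening: 0.447
finger_force: 71.1
```

Call:
step_arm(targets="0.05 0.04 0 0 0 -0.01; 0.12 0.1 0 0 0 -0.03; 0.2 0.16 0 0 0 -0.05; 0.28 0.22 0 0 0 -0.069; 0.36 0.29 0 0 0 -0.069")

```text
clock: 28.25
ee_pos: [604.9, -209.1, 117.1]
ee_rot: [-180.0, -0.1, 158.1]
contact_force: [1.1, -0.1, -6.0]
opening: 0.448
finger_force: 71.6
```

Call:
step_arm(targets="0.04 0.03 -0.02 0 0 0; 0.06 0.048 -0.06 0 0 0; 0.06 0.048 -0.1 0 0 0; 0.06 0.048 -0.12 0 0 0; 0.06 0.048 -0.12 0 0 0")

```text
clock: 28.75
ee_pos: [625.7, -190.6, 66.4]
ee_rot: [-180.0, -0.3, 158.2]
contact_force: [-0.3, -0.9, -7.5]
opening: 0.449
finger_force: 71.7
```

```bash
python3 - <<'E'
from h import *
o=get_obs();print(o["ee_pos"],o["contact_force"],o["ee_rot"]); im=capture("wrist"); m=camera_model("wrist");im=im[...,::-1].copy(); cv2.imwrite("pics/w12r.png",im)
a=np.radians(-1.3+45+90*np.arange(4)); 
for h in (54,60):
    p=proj(m,np.c_[628.5+h*2**.5*np.cos(a),-190.8+h*2**.5*np.sin(a),14+0*a]); print(p)
hsv=cv2.cvtColor(im,cv2.COLOR_BGR2HSV)
# rim profile along a row and a column: felt = low saturation
for v in (170,200,230):
    r=hsv[v,:,1]<60; x=np.where(r&(hsv[v,:,2]>90))[0]; print("row",v,x.min() if len(x) else None,x.max() if len(x) else None,len(x))
x=np.where((hsv[:,276,1]<60)&(hsv[:,276,2]>90))[0]; print("col276",x[:3],x[-1:])
E
```

```text
[ 625.73 -190.61   66.44] [-0.29 -0.94 -7.51] [-179.99   -0.34  158.17]
[[404.07 305.43]
 [345.39 116.44]
 [139.1  194.73]
 [223.57 362.78]]
[[417.37 310.99]
 [353.89  99.25]
 [122.8  187.92]
 [218.17 373.71]]
row 170 207 359 65
row 200 149 368 42
row 230 370 377 8
col276 [144 145 146] [338]
```

The felt edges match the predicted recess to within about 2 mm. Lowering.

Call:
step_arm(targets="0 0 -0.02 0 0 0; 0 0 -0.04 0 0 0; 0 0 -0.055 0 0 0; 0 0 -0.063 0 0 0; 0 0 -0.065 0 0 0")

```text
clock: 29.3
ee_pos: [628.0, -190.6, 42.7]
ee_rot: [180.0, -0.1, 158.2]
contact_force: [-0.7, 0.5, -7.2]
opening: 0.448
finger_force: 71.7
```

Call:
step_arm(targets="0 0 -0.002 0 0 0; 0 0 -0.003 0 0 0; 0 0 -0.004 0 0 0; 0 0 -0.004 0 0 0")

```text
clock: 29.7
ee_pos: [628.6, -190.7, 41.9]
ee_rot: [180.0, 0.0, 158.2]
contact_force: [-0.1, -0.3, -6.4]
opening: 0.45
finger_force: 71.7
```

Call:
step_arm(targets="0 0 -0.001 0 0 0; 0 0 -0.002 0 0 0; 0 0 -0.002 0 0 0")

```text
clock: 30.0
ee_pos: [628.4, -190.7, 40.9]
ee_rot: [180.0, -0.0, 158.2]
contact_force: [0.5, -1.0, -6.5]
opening: 0.446
finger_force: 71.7
```

Call:
step_arm(targets="0 0 -0.001 0 0 0; 0 0 -0.002 0 0 0; 0 0 -0.002 0 0 0")

```text
clock: 30.3
ee_pos: [628.4, -190.7, 40.6]
ee_rot: [-180.0, 0.0, 158.2]
contact_force: [-1.6, 0.8, -2.1]
opening: 0.45
finger_force: 72.0
```

Call:
step_arm(targets="0 0 -0.001 0 0 0; 0 0 -0.001 0 0 0; 0 0 -0.001 0 0 0")

```text
clock: 30.6
ee_pos: [628.4, -190.7, 40.5]
ee_rot: [-180.0, 0.0, 158.2]
contact_force: [-4.6, 1.6, 5.1]
opening: 0.446
finger_force: 72.7
```

Seated at the expected 40.5. Release, retreat and take a final look.

Call:
step_arm(targets="0 0 0 0 0 0; 0 0 0 0 0 0; 0 0 0 0 0 0; 0 0 0.005 0 0 0; 0 0 0.02 0 0 0", jaw=0.5)

```text
clock: 31.1
ee_pos: [628.1, -190.6, 47.3]
ee_rot: [180.0, -0.1, 158.2]
contact_force: [-1.2, -0.1, -0.5]
opening: 0.753
finger_force: 0.0
```

Call:
step_arm(targets="0 0 0.06 0 0 0; 0 0 0.14 0 0 0; 0 0 0.24 0 0 0; 0 0 0.34 0 0 0; 0 0 0.4 0 0 0")

```text
clock: 31.6
ee_pos: [629.5, -191.2, 212.2]
ee_rot: [-180.0, 0.3, 158.2]
contact_force: [0.4, 0.6, -0.4]
opening: 0.75
finger_force: 0.0
```

Call:
step_arm(targets="-0.3 -0.1 0 0 0 0; -0.4 -0.3 0 0 0 0; -0.45 -0.35 0 0 0 0; -0.45 -0.35 0 0 0 0; -0.45 -0.35 0 0 0 0")

```text
clock: 32.1
ee_pos: [446.2, -332.6, 208.6]
ee_rot: [-179.9, 0.0, 158.1]
contact_force: [-0.3, 0.1, 0.0]
opening: 0.75
finger_force: 0.0
```

```bash
python3 - <<'E'
from h import *
print(get_obs()["ee_pos"]); s=capture("scene")[...,::-1];t=capture("top")[...,::-1]
cv2.imwrite("pics/fin.png",np.vstack([cv2.resize(s[115:355,120:420],(750,300*2//1*1//1),interpolation=2)[:300] if 0 else cv2.resize(s[200:350,120:420],(600,300),interpolation=2),cv2.resize(t[100:250,100:400],(600,300),interpolation=2)]))
E
```

```text
[ 446.22 -332.56  208.58]
```

View pics/fin.png

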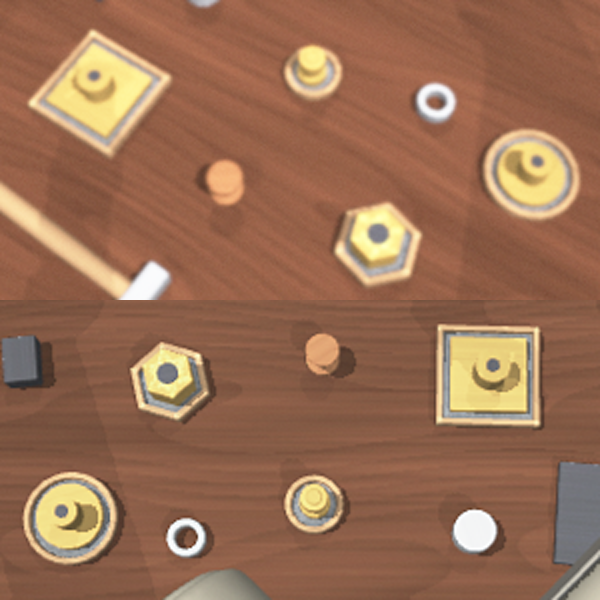

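All four parts stand upright, flat inside their own trays: square at (490,375), small round (314,502), hex (170,380) and large round (70,517) in the lower picture.

```bash
python3 -c "
from station import close_job; print(close_job())"
```

```text
the job is handed in; nothing more can be done
None
```

The job is handed in at about 32 s of the 128 s allowed: the final pictures show all four lamp parts upright and flat in their matching wooden trays, and nothing tipped on the way.

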